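# Unclip the dessert keeper's cover and load the second custard cup

### The job

Squeeze the two upright tabs on top of the clear dessert keeper together to unclip its cover, lift the cover straight off and set it down, right way up, on a clear bit of the worktop. Then stand the loose custard cup upright in the middle of the keeper's empty round pad, next to the cup that is already there. Set both things down without dropping them, and leave the cup in the keeper, the timer and the ring cutter as they are.

Things in the scene. Friction and masses are not known exactly. Their poses are not given: they have to be found in the camera images.
- keeper: Base of the dessert keeper: white plastic plate 210 mm long (its x) by 106 mm wide (its y), 8 mm thick, fixed to the worktop, with a 5 mm step inside the cover, two grey round pads and, half-way along at y = +-30 to +-43 mm, two white catches 20 mm wide that rise to 40 mm and have inward lips. Origin at the centre of its underside, on the worktop; z up.
- near_pad (a point): Centre of the top face of the empty round pad (62 mm across), 15 mm above the worktop, 50 mm from the keeper's centre towards its -x end (the end nearer the robot). The cup goes here.
- far_pad (a point): Centre of the top face of the other pad, on which the stored cup stands, 50 mm from the keeper's centre towards its +x end, 15 mm above the worktop.
- cover: Clear plastic cover, open below, 202 mm long (x), 98 mm wide (y; grey rims make it 206 x 102), 64 mm high without the tabs and 110 mm with them, 0.26 kg. Origin at the centre of its lower rim; z up. Clipped on the keeper its rim rests 8 mm above the worktop, its axes along the keeper's. Once unclipped it must rise about 60 mm to clear the cups under it. Standing on the worktop its origin is at height 0.
- cover_pinch (a point): Point midway between the two tabs, 88 mm above the cover's lower rim, at half height of the tabs; axes as the cover's. Squeeze here along the cover's y. The tabs are grey upright paddles, 36 mm along x, 6 mm thick, 64 to 110 mm above the rim; 60 mm over their outer faces when out, 42 mm when pressed in.
- tab_left (a joint): Travel of the tab on the cover's +y side: 0 out (clipped) to 0.009 m in (stop). Its spring pushes back with 2 N at the start and 6.5 N at the stop. The hook below it lies 6 mm under the keeper's lip, with 2 mm of play upwards, and is clear of it beyond about 7 mm of travel. Both tabs must be held in while the cover is lifted.
- tab_right (a joint): The same for the tab on the cover's -y side.
- loose_cup_mid (a point): Centre, half-way up, of the loose paper portion cup of custard standing on the worktop to the robot's right: 58 mm across the brim, tapering to its foot, 42 mm high (custard up to 46 mm), 75 g. This point is 21 mm above its foot.
- loose_cup: The same loose custard cup; origin at the centre of its foot, z up.
- stored_cup_mid (a point): Centre, 21 mm above its foot, of the like cup, 58 mm across, standing on the keeper's far pad under the cover.
- timer: White wind-up kitchen timer, 68 mm across, 56 mm high, loose on the worktop to the robot's right; leave it. Origin at the centre of its underside.
- ring_cutter: Steel ring cutter, 55 mm across, 31 mm high, loose on the worktop to the left of the keeper; leave it. Origin at the centre of its underside.
Not all that is in view belongs to the job. What is shaped like the loose_cup but blue or pink is not meant.

How it is judged (in metres and radians):
On the way, in this order (a step that is already met when the one before it is completed fails the run):
1. both tabs are pressed in (over 6.5 mm each) with the cover still on the keeper (value of joint each of tab_left, tab_right above 0.0065 m and z of cover in the frame of keeper below 0.025 m), for 0.1 s.
2. the cover is lifted off, clear of the cups (z of cover in the frame of keeper above 0.065 m), for 0.1 s.
3. the cover stands upright on the worktop, let go (height (world z) of cover below 0.006 m and angle between cover's own z axis and vertical below 0.1 rad and contact force between the fingers and cover below 0.05 N), for 0.2 s.
At the end, for the whole second after the job is handed in: The cover stands upright (within 0.1 rad) on the worktop, rim less than 6 mm above it, at rest; the loose cup stands upright (within 0.1 rad) on the near pad, its foot within 15 mm of the pad's centre, at rest; the stored cup still stands upright within 15 mm of the centre of the far pad (height (world z) of cover below 0.006 m and angle between each of cover, loose_cup, stored_cup_mid's own z axis and vertical below 0.1 rad and linear speed of each of cover, loose_cup below 0.02 m/s and distance between loose_cup and near_pad below 0.015 m and horizontal distance between stored_cup_mid and far_pad below 0.015 m); the robot touches nothing.
It fails at once if the cover is dropped (over 0.7 m/s with no finger on it, a fall of some 25 mm) (linear speed of cover above 0.7 m/s and contact force between the fingers and cover below 0.05 N).
It fails at once if the loose cup is dropped (over 0.7 m/s with no finger on it, a fall of some 25 mm) (linear speed of loose_cup above 0.7 m/s and contact force between the fingers and loose_cup below 0.05 N).
It fails at once if the stored cup is tipped over 0.35 rad (angle between stored_cup_mid's own z axis and vertical above 0.35 rad).
It fails at once if the loose cup is tipped over 0.7 rad (angle between loose_cup's own z axis and vertical above 0.7 rad).
It fails at once if the timer or the ring cutter is moved by more than 25 mm (distance of any of timer, ring_cutter from where it was at the start of the episode above 0.025 m).
It also fails if it takes over 61 s, if anything falls off the work surface, if the arm or the gripper's body presses on something with over 40 N, if the wrist force passes 120 N, or if a joint passes its speed limit or range.

### The arm

A 6-joint arm with a two-finger parallel gripper is mounted at the origin on a cart in front of the work surface, level with it; the furniture and walls round the work are solid. World frame = base frame: x ahead of the robot, y to its left, z up, the work surface at z = 0. Lengths are in mm, angles in rad, forces in N, time in s.
With the tool pointing down it reaches from about 275 to 750 mm from the base axis. Payload 10.2 kg.
Tool frame: the origin (TCP) lies at the very end of the fingers, on their centre line; the grasp point (between the pads) lies 19 mm behind it; z points along the fingers, y is the line along which they close (so a half turn about z gives the same grasp; the last joint's range is limited). The gripper opens to 85 mm and grips with 20 to 120 N. Pads are 22 mm wide; open, the fingers measure 114 mm over their backs; the gripper's body (76 mm by 85 mm) begins 54 mm behind the grasp point. The pads swing forward as they close: fully open they stand 13 mm farther back than shut.
Start: joints at [-1.444, 0.313, 1.498, -0, 1.331, -0.223], TCP at [179.91, -493.217, 231.294] pointing down, gripper open.
Joint ranges: [-2.94, 2.94], [-0.97, 2.17], [0.19, 2.56], [-1.23, 4.37], [0.02, 3.11], [-2.88, 2.88]. Speed limits (rad/s): [2.39, 2.39, 3.01, 3.14, 3.14, 3.14].

### API

Orientations are given as a unit quaternion [w, x, y, z].
In Python, from rig import telemetry, optics, ctrl gives the robot as it stands.
- The arm moves only by the tool servo_tool, never from a script. Its argument "deltas" is a list of rows, each a list of 3 entries, a list of its own where there are three numbers: the shift along the tool's x, y, z in units of 20 cm (1.0 is 20 cm), then the turn, a rotation vector about the tool's x, y, z in units of 90 degrees (1.0 is 90 degrees), then the opening, from 0 (shut) to 1 (fully open). A call has 1 to 8 rows; each row shifts and turns the commanded pose from where the row before left it, along the tool's axes as they then stand; what a row does not reach is not made up. A row lasts 1/10 s, in which the tool goes at most 50 mm and 8.59 degrees, less where a joint would pass 70% of its speed; a pose out of reach is approached as far as the arm can. A call with a number of a shift or a turn outside -1 to 1 is refused whole. A call with a gripper value outside its range is refused whole. The fingers move at their own pace and stop on an object; "squeeze" is the grip in N (left out, the last holds). Time passes only in rows, so rows that do not move let the fingers close. It gives the time, the measured TCP pose, the force, the opening and the grip force at its end, in the units of the state.
- telemetry.sense(): the state, without advancing time (a new reading comes with each control period).
- optics.capture(name): name is "scene" or "top"; returns the picture (480x640x3 uint8, blue, green, red); there is no depth.
- optics.camera_model(name): a dict with "vfov" (degrees; the focal length in pixels is half the picture's height over the tangent of half this angle, whatever the lens; pixels are square), "cx", "cy" (the principal point, pixels), "dist" ([k1, k2, p1, p2, k3] as OpenCV has them; the pictures are not rectified), "R" (3x3) and "t" (3): a world point X has camera coordinates R X + t. Camera axes: x right, y down, z forward; pixel columns grow to the right and rows downward; lengths in mm; the calibration is good to about 2 mm. A picture is of the moment at which its call begins. camera_model takes no time and is no camera call.
- ctrl.finish_job(): hands the job in; it is judged then, once.
The state is a dict: "time_s": time; "joints": joint angles; "dq": joint speeds; "tau": joint torques, N m; "eef_pos": TCP position; "ee_rot": TCP orientation; "force": force on the tool from outside, world axes, zero at the start; "wrist_torque": the same for the moment, N m; "grip_width": opening from 0.0 (shut) to 1.0 (fully open); "grip_force": force on a finger pad.
Only numpy, scipy, OpenCV 4.12 (cv2) and the standard library are available. Lean on these libraries where they do the work, as an engineer would, in place of code of your own. Each camera call takes 0.05 s, during which the arm holds its last target. There are 200 camera calls.

## Working session

There is one attempt and no reset: what is moved stays moved. The work goes in short steps, Python scripts to look and compute and a tool call to move; the robot and the scene stay as the last step left them, time stands still between calls to the robot, and variables do not carry over. Pictures are saved under pics/ and viewed, at most 10 in all, crops included, and the job is handed in when it is done.

Besides the shell and the picture viewer there is one more tool, called as a command line: name --argument value ..., lists and objects as JSON in quotes. servo_tool: Moves the arm, as the interface text tells. Its arguments: {"type":"object","properties":{"deltas":{"type":"array"},"squeeze":{"type":"number"}},"required":["deltas"]}

```bash
mkdir -p pics; python3 - <<'E'
from rig import telemetry, optics
import cv2
for n in ("scene","top"):
    cv2.imwrite(f"pics/{n}0.png",optics.capture(n)); print(optics.camera_model(n))
print(telemetry.sense())
E
```

```text
{'vfov': 52.57067584362466, 'cx': 319.9414437922155, 'cy': 235.38528879105226, 'dist': array([-0.08862806,  0.        ,  0.        ,  0.        ,  0.        ]), 'R': array([[-0.45895028, -0.88830326,  0.01679161],
       [-0.63482548,  0.314649  , -0.70568592],
       [ 0.62157964, -0.33453449, -0.70832579]]), 't': array([224.97055935, 443.33142589, 763.94996725])}
{'vfov': 43.48784102317573, 'cx': 316.34337969110777, 'cy': 245.0965816932849, 'dist': array([-0.13263045,  0.        ,  0.        ,  0.        ,  0.        ]), 'R': array([[ 0.02106397, -0.99974665,  0.00793415],
       [-0.98797224, -0.02203055, -0.15305393],
       [ 0.15318994, -0.00461479, -0.98818599]]), 't': array([ -59.4273515 ,  575.54654935, 1360.91359379])}
{'time_s': 0.1, 'joints': array([-1.44439088e+00,  3.13431342e-01,  1.49832063e+00,  9.36874796e-06,
        1.33101809e+00, -2.23370520e-01]), 'dq': array([ 1.13191015e-03,  3.54206404e-04, -2.16899580e-03,  5.69389333e-05,
       -2.61610935e-03,  3.67185039e-04]), 'tau': array([ 3.14620171e-03, -4.12899649e+01, -2.60144770e+01, -1.47405262e-04,
        2.97737446e-03, -1.87954748e-05]), 'eef_pos': array([ 179.88809848, -492.98784742,  230.78846166]), 'ee_rot': array([-5.87790246e-04,  9.84746059e-01,  1.73996704e-01,  3.30749644e-05]), 'force': array([ 0.1911336 , -0.02765662,  0.23213411]), 'wrist_torque': array([0.01589883, 0.06454311, 0.07461211]), 'grip_force': 0.0, 'grip_width': 1.0032510409481374}
```

View pics/scene0.png

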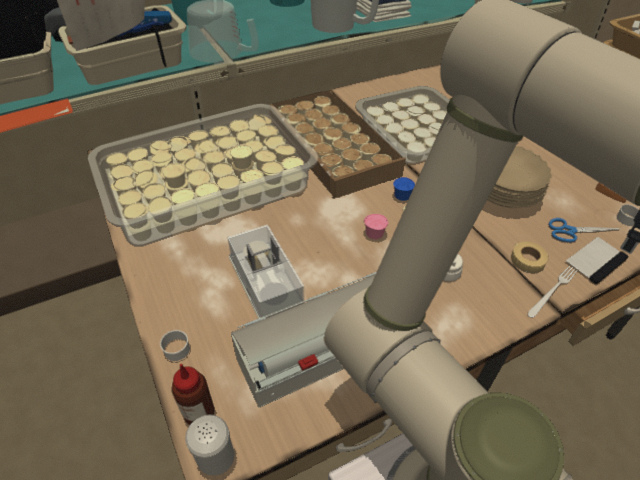

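View pics/top0.png

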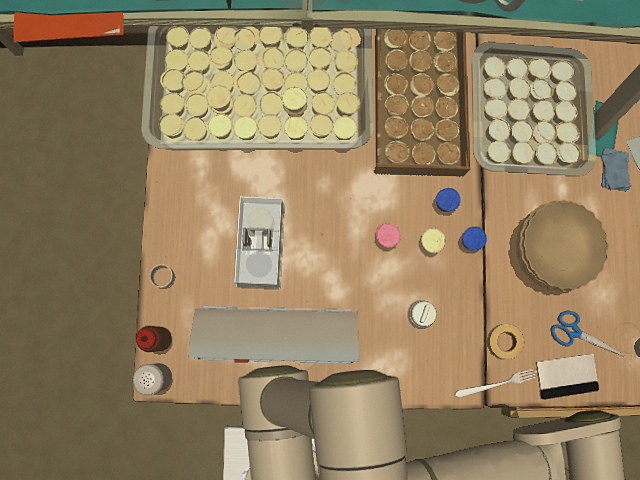

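The top picture shows the keeper at about (260,242), the loose yellow cup at (432,240), the timer at (423,314) and the ring cutter at (161,276). I'll enlarge a crop to get closer pixel positions.

```bash
cat > h.py <<'E'
import numpy as np, cv2
from rig import telemetry, optics
from scipy.spatial.transform import Rotation as Rn
def K(m):
    f=240/np.tan(np.radians(m['vfov']/2)); return np.array([[f,0,m['cx']],[0,f,m['cy']],[0,0,1]])
def ray(n,uv,z):
    m=optics.camera_model(n)
    p=cv2.undistortPoints(np.array([[uv]],float),K(m),m['dist'])[0,0]
    R=m['R'];c=-R.T@m['t'];d=R.T@np.array([p[0],p[1],1]); return (c+d*(z-c[2])/d[2]).round(1)
def proj(n,X):
    m=optics.camera_model(n)
    return cv2.projectPoints(np.array(X,float).reshape(-1,1,3),cv2.Rodrigues(m['R'])[0],m['t'],K(m),m['dist'])[0][:,0].round(1)
def crop(n,name,u,v,w,h,s):
    im=optics.capture(n)[v:v+h,u:u+w]; cv2.imwrite(f"pics/{name}.png",cv2.resize(im,None,fx=s,fy=s,interpolation=cv2.INTER_CUBIC))
E
python3 - <<'E'
import cv2,numpy as np
a=cv2.imread('pics/top0.png'); s=cv2.imread('pics/scene0.png')
r=lambda i,k:cv2.resize(i,None,fx=k,fy=k,interpolation=cv2.INTER_CUBIC)
A=r(a[190:295,225:290],5.5); B=r(s[218:323,220:310],5.5)   # 
cv2.imwrite('pics/k.png',np.hstack([A[:577],B[:577,:440]]))
print(A.shape,B.shape)
from h import *
print([ray('top',u,0) for u in [(161,276),(423,314)]],ray('top',(432.5,240.5),44), ray('top',(260,240),72))
# tray box corners, tops
for z in (0,60): print(z,[ray('top',u,z) for u in [(193,309),(358,309),(358,361),(190,358)]])
E
```

```text
(578, 358, 3) (578, 495, 3)
[array([499.9, 325.4,   0. ]), array([ 423. , -305.1,    0. ])] [ 593.8 -320.2   44. ] [581.4  82.6  72. ]
0 [array([422.9, 243.7,   0. ]), array([ 432.1, -149.4,    0. ]), array([ 309.7, -151. ,    0. ]), array([307. , 245.7,   0. ])]
60 [array([420.3, 231.8,  60. ]), array([ 429.1, -144.9,   60. ]), array([ 311.8, -146.4,   60. ]), array([309.3, 233.7,  60. ])]
```

View pics/k.png

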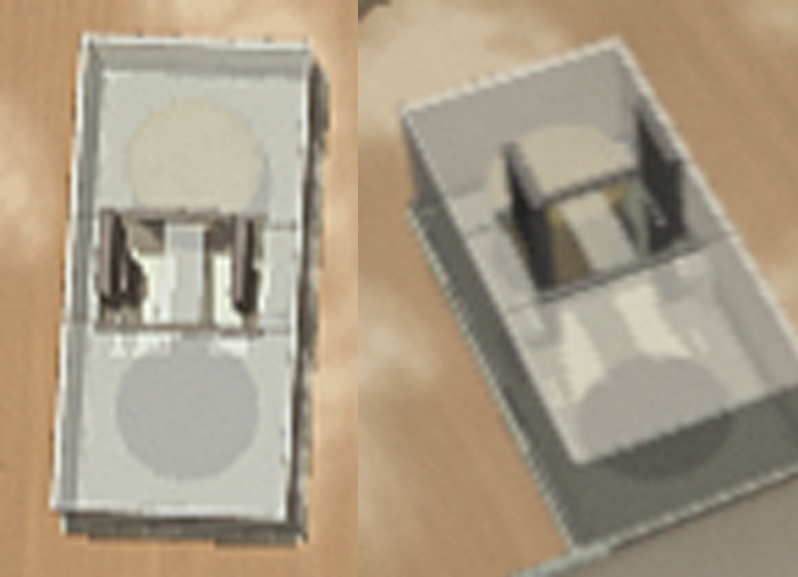

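The crop shows the cover's top corners at (85,37), (308,45), (285,520) and (55,508), the near pad at (187,412) and the stored cup at (197,155). The tab tops are at about (107,211)-(120,305) and (240,215)-(245,312). Next I fit the keeper's pose.

```bash
python3 - <<'E'
from h import *
P=lambda c:(c[0]/5.5+224.6,c[1]/5.5+189.6)
t=[ray('top',P(c),72) for c in [(85,37),(308,45),(285,520),(55,508)]]
print(t,np.mean(t,0))
print('L',np.linalg.norm(t[0]-t[3]),np.linalg.norm(t[1]-t[2]),'W',np.linalg.norm(t[0]-t[1]),np.linalg.norm(t[2]-t[3]))
print('pad',ray('top',P((187,412)),15),'cup',ray('top',P((197,155)),61))
Q=lambda c:((c[0]-358)/5.5+219.6,c[1]/5.5+217.6)
s=[ray('scene',Q(c),72) for c in [(402,105),(618,40),(580,462)]];print('scene',s, (s[1]+s[2])/2,np.linalg.norm(s[0]-s[1]),np.linalg.norm(s[0]-s[2]))
print('padS',ray('scene',Q((655,415)),15))
a=[t[0]-t[3],t[1]-t[2]];print([np.degrees(np.arctan2(v[1],v[0])) for v in a],np.degrees(np.arctan2(*( (s[0]-s[2])[[1,0]]))))
# colour segmentation of loose cup & timer
im=cv2.imread('pics/top0.png');hsv=cv2.cvtColor(im,cv2.COLOR_BGR2HSV)
m=cv2.inRange(hsv,(22,60,150),(40,255,255));m[:215]=0;m[270:]=0;m[:,:405]=0;m[:,460:]=0
M=cv2.moments(m,True);print('cup px',M['m10']/M['m00'],M['m01']/M['m00'],M['m00'])
print(ray('top',(M['m10']/M['m00'],M['m01']/M['m00']),44))
ys,xs=np.nonzero(m);print(xs.min(),xs.max(),ys.min(),ys.max())
E
```

```text
[array([683.1, 132.8,  72. ]), array([681.6,  38.4,  72. ]), array([480.8,  41.8,  72. ]), array([483.6, 137.1,  72. ])] [582.275  87.525  72.   ]
L 199.54633547123836 200.82878279768565 W 94.41191662073173 95.3411243902651
pad [531.6  89.   15. ] cup [635.5  84.5  61. ]
scene [array([681.4, 136.7,  72. ]), array([677.5,  42.4,  72. ]), array([480.5, 140.8,  72. ])] [579.   91.6  72. ] 94.38061241589818 200.94183237942264
padS [530.5  92.6  15. ]
[np.float64(-1.234755439689484), np.float64(-0.9700549626639359)] -1.1691393279074256
cup px 432.72131147540983 240.096018735363 427.0
[ 594.8 -320.7   44. ]
422 444 228 252
```

servo_tool --deltas '[[[0, 0, 0], [0, 0, 0.078], 1], [[0, 0, 0], [0, 0, 0.078], 1], [[0, 0, 0], [0, 0, 0.078], 1], [[0.13, -0.1965, 0], [0, 0, 0], 1], [[0.13, -0.1965, 0], [0, 0, 0], 1], [[0.13, -0.1965, 0], [0, 0, 0], 1], [[0.13, -0.1965, 0], [0, 0, 0], 1], [[0.13, -0.1965, 0], [0, 0, 0], 1]]' --squeeze 30

```text
time_s: 0.9
eef_pos: [314.0, -297.3, 231.1]
ee_rot: [-0.0, 1.0, -0.009, -0.0]
force: [1.5, 0.5, 0.4]
grip_width: 1.002
grip_force: 0.0
```

servo_tool --deltas '[[[0.13, -0.1965, 0], [0, 0, 0], 1], [[0.13, -0.1965, 0], [0, 0, 0], 1], [[0.13, -0.1965, 0], [0, 0, 0], 1], [[0.13, -0.1965, 0], [0, 0, 0], 1], [[0.13, -0.1965, 0], [0, 0, 0], 1], [[0.13, -0.1965, 0], [0, 0, 0], 1], [[0.13, -0.1965, 0], [0, 0, 0], 1], [[0.13, -0.1965, 0], [0, 0, 0], 1]]'

```text
time_s: 1.7
eef_pos: [527.6, 13.6, 231.1]
ee_rot: [-0.0, 1.0, -0.009, -0.0]
force: [0.9, -0.7, 0.1]
grip_width: 0.997
grip_force: 0.0
```

servo_tool --deltas '[[[0.13, -0.1965, 0], [0, 0, 0], 1], [[0.13, -0.1965, 0], [0, 0, 0], 1], [[0, 0, 0], [0, 0, 0], 1], [[0, 0, 0], [0, 0, 0], 1], [[0, 0, 0], [0, 0, 0], 1]]'

```text
time_s: 2.2
eef_pos: [579.9, 88.5, 231.2]
ee_rot: [0.0, 1.0, -0.009, -0.0]
force: [0.1, -0.6, 0.6]
grip_width: 0.999
grip_force: 0.0
```

```bash
cat > st.py <<'E'
from h import *
s=telemetry.sense();q=s['ee_rot'];R=Rn.from_quat(q[[1,2,3,0]]).as_matrix()
yaw=np.degrees(np.arctan2(R[1,0],R[0,0]))
def to(x,y,z,yw):
    "total tool-frame shift (after the turn) and turn, in move units"
    c,n=np.cos(np.radians(yw)),np.sin(np.radians(yw));d=np.array([x,y,z])-s['eef_pos']
    print('shift',np.round([(c*d[0]+n*d[1])/200,(n*d[0]-c*d[1])/200,-d[2]/200],4),'turn',round((yaw-yw)/90,4))
print(s['time_s'],s['eef_pos'].round(1),'yaw',yaw.round(2),'tilt',R[:2,2].round(4),'F',s['force'].round(1),s['grip_width'].round(3),round(s['grip_force'],1),s['joints'].round(2))
E
python3 - <<'E'
from st import *
to(581,89,78,-1.1)
crop('top','a1',200,170,130,130,4.6)
crop('scene','a2',190,150,160,160,3.7)
a=cv2.imread('pics/a1.png');b=cv2.imread('pics/a2.png');h=min(len(a),len(b));cv2.imwrite('pics/a.png',np.hstack([a[:h],b[:h]])[:, :])
print(a.shape,b.shape)
im=cv2.imread('pics/a.png');cv2.imwrite('pics/a.png',cv2.resize(im,(790,int(790*h/im.shape[1]))))
E
```

```text
Traceback (most recent call last):
  File "st.py", line 8, in <module>
    print(s['time_s'],s['eef_pos'].round(1),'yaw',yaw.round(2),'tilt',R[:2,2].round(4),'F',s['force'].round(1),s['grip_width'].round(3),round(s['grip_force'],1),s['joints'].round(2))
                                                                                                               ^^^^^^^^^^^^^^^^^^^^^
AttributeError: 'float' object has no attribute 'round'
```

servo_tool --deltas '[[[0, 0, 0.2], [0, 0, 0], 1], [[0, 0, 0.2], [0, 0, 0], 1], [[0, 0, 0.1], [0, 0, 0], 1], [[0, 0, 0], [0, 0, 0], 1], [[0, 0, 0], [0, 0, 0], 1]]'

```text
time_s: 2.7
eef_pos: [580.6, 88.4, 132.6]
ee_rot: [0.0, 1.0, -0.01, 0.001]
force: [0.0, -0.4, -0.7]
grip_width: 0.997
grip_force: 0.0
```

```bash
sed -i "s/s\['grip_width'\].round(3)/round(s['grip_width'],3)/" st.py
python3 - <<'E'
from st import *
to(581,89,78,-1.1)
crop('scene','a',190,150,180,140,4.3)
E
```

```text
2.7 [580.6  88.4 132.6] yaw -1.09 tilt [ 0.0014 -0.0001] F [ 0.  -0.4 -0.7] 0.997 0.0 [-0.05  0.54  1.43 -0.    1.17  1.54]
shift [ 0.0018 -0.0029  0.2729] turn 0.0001
```

View pics/a.png

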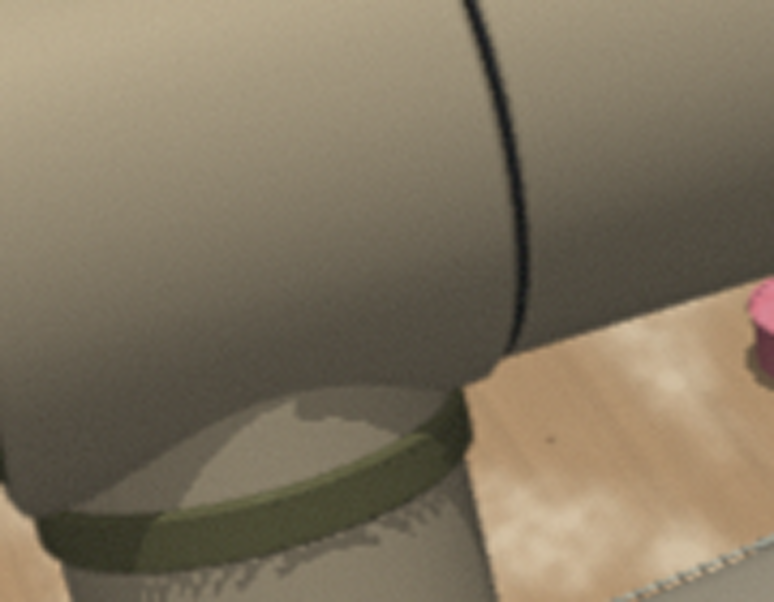

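The arm hides the keeper from the scene camera, so I go down slowly and watch the force.

servo_tool --deltas '[[[0.002, -0.002, 0.05], [0, 0, 0], 1], [[0, 0, 0.05], [0, 0, 0], 1], [[0, 0, 0.05], [0, 0, 0], 1]]'

```text
time_s: 3.05
eef_pos: [580.7, 89.6, 100.6]
ee_rot: [0.0, 1.0, -0.009, 0.0]
force: [0.1, -1.1, -0.4]
grip_width: 1.003
grip_force: 0.0
```

servo_tool --deltas '[[[0, 0, 0.05], [0, 0, 0], 1], [[0, 0, 0.04], [0, 0, 0], 1], [[0, 0, 0.02], [0, 0, 0], 1], [[0, 0, 0], [0, 0, 0], 1]]'

```text
time_s: 3.45
eef_pos: [580.5, 89.7, 78.6]
ee_rot: [-0.0, 1.0, -0.009, -0.001]
force: [0.0, -0.1, 0.8]
grip_width: 1.002
grip_force: 0.0
```

servo_tool --deltas '[[[0, 0, 0], [0, 0, 0], 0.68], [[0, 0, 0], [0, 0, 0], 0.68], [[0, 0, 0], [0, 0, 0], 0.64], [[0, 0, 0], [0, 0, 0], 0.6], [[0, 0, 0], [0, 0, 0], 0.6]]' --squeeze 30

```text
time_s: 3.95
eef_pos: [581.2, 89.5, 80.1]
ee_rot: [0.0, 1.0, -0.009, 0.001]
force: [-1.3, -1.3, 5.2]
grip_width: 0.598
grip_force: 4.1
```

servo_tool --deltas '[[[0, 0, 0], [0, 0, 0], 0.55], [[0, 0, 0], [0, 0, 0], 0.5], [[0, 0, 0], [0, 0, 0], 0.45], [[0, 0, 0], [0, 0, 0], 0.4], [[0, 0, 0], [0, 0, 0], 0.4], [[0, 0, 0], [0, 0, 0], 0.4]]' --squeeze 35

```text
time_s: 4.55
eef_pos: [581.5, 88.9, 81.1]
ee_rot: [0.001, 1.0, -0.009, 0.001]
force: [-3.0, -4.9, 13.0]
grip_width: 0.453
grip_force: 33.9
```

Both pads press at 34 N, well past the spring's 6.5 N, so the tabs are on their stops. I lift gently.

servo_tool --deltas '[[[0, 0, -0.01], [0, 0, 0], 0.4], [[0, 0, -0.02], [0, 0, 0], 0.4], [[0, 0, -0.02], [0, 0, 0], 0.4], [[0, 0, -0.02], [0, 0, 0], 0.4], [[0, 0, 0], [0, 0, 0], 0.4]]'

```text
time_s: 5.05
eef_pos: [581.0, 89.7, 93.8]
ee_rot: [-0.0, 1.0, -0.009, 0.0]
force: [-0.7, 0.5, -3.3]
grip_width: 0.443
grip_force: 35.6
```

Only the cover's weight shows (3.3 N), so it is free. Next: up, across to about (584,-85), and down.

servo_tool --deltas '[[[0, 0, -0.06], [0, 0, 0], 0.4], [[0, 0, -0.12], [0, 0, 0], 0.4], [[0, 0, -0.12], [0, 0, 0], 0.4], [[0, 0, -0.12], [0, 0, 0], 0.4], [[0, 0, -0.06], [0, 0, 0], 0.4], [[0, 0, 0], [0, 0, 0], 0.4]]'

```text
time_s: 5.65
eef_pos: [581.3, 89.7, 191.1]
ee_rot: [0.0, 1.0, -0.009, 0.002]
force: [-0.6, 0.7, -3.7]
grip_width: 0.443
grip_force: 36.1
```

servo_tool --deltas '[[[0.01, 0.06, 0], [0, 0, 0], 0.4], [[0.01, 0.13, 0], [0, 0, 0], 0.4], [[0.01, 0.165, 0], [0, 0, 0], 0.4], [[0, 0.165, 0], [0, 0, 0], 0.4], [[0, 0.165, 0], [0, 0, 0], 0.4], [[0, 0.13, 0], [0, 0, 0], 0.4], [[0, 0.06, 0], [0, 0, 0], 0.4], [[0, 0, 0], [0, 0, 0], 0.4]]'

```text
time_s: 6.45
eef_pos: [583.2, -87.0, 188.1]
ee_rot: [-0.0, 1.0, -0.01, -0.001]
force: [0.7, 0.9, -3.3]
grip_width: 0.446
grip_force: 36.1
```

```bash
python3 - <<'E'
from st import *
a=optics.capture('top')[150:330,200:480]; b=optics.capture('scene')[180:360,160:440]
cv2.imwrite('pics/b.png',cv2.resize(np.vstack([a,b]),None,fx=1.66,fy=1.66,interpolation=cv2.INTER_CUBIC))
E
```

```text
6.45 [583.2 -87.  188.1] yaw -1.15 tilt [-0.0018  0.0005] F [ 0.7  0.9 -3.3] 0.446 36.1 [-0.35  0.49  1.36 -0.    1.3   1.24]
```

View pics/b.png

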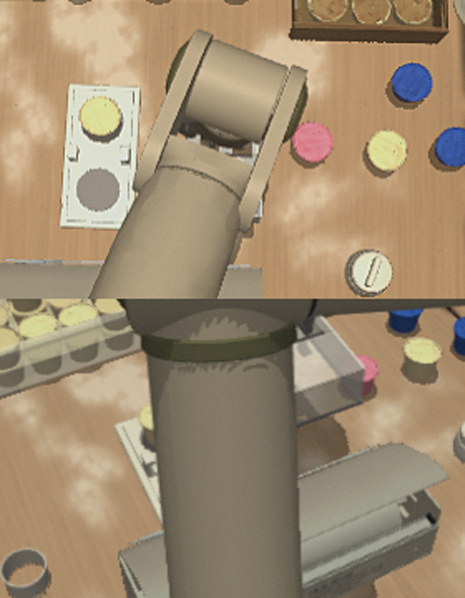

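The cover hangs level over a clear patch. The keeper is open, with the near pad at crop (98,190). I set the cover down.

servo_tool --deltas '[[[0, 0, 0.06], [0, 0, 0], 0.4], [[0, 0, 0.12], [0, 0, 0], 0.4], [[0, 0, 0.12], [0, 0, 0], 0.4], [[0, 0, 0.12], [0, 0, 0], 0.4], [[0, 0, 0.06], [0, 0, 0], 0.4], [[0, 0, 0.025], [0, 0, 0], 0.4], [[0, 0, 0], [0, 0, 0], 0.4]]'

```text
time_s: 7.25
eef_pos: [583.7, -85.0, 88.1]
ee_rot: [-0.0, 1.0, -0.009, -0.0]
force: [0.2, -0.1, -2.8]
grip_width: 0.447
grip_force: 36.1
```

servo_tool --deltas '[[[0, 0, 0.015], [0, 0, 0], 0.4], [[0, 0, 0.015], [0, 0, 0], 0.4], [[0, 0, 0.01], [0, 0, 0], 0.4], [[0, 0, 0], [0, 0, 0], 0.4]]'

```text
time_s: 7.65
eef_pos: [583.6, -85.4, 80.2]
ee_rot: [-0.0, 1.0, -0.009, -0.0]
force: [-0.1, 0.1, -3.9]
grip_width: 0.45
grip_force: 36.1
```

servo_tool --deltas '[[[0, 0, 0.01], [0, 0, 0], 0.4], [[0, 0, 0.01], [0, 0, 0], 0.4], [[0, 0, 0], [0, 0, 0], 0.4]]'

```text
time_s: 7.95
eef_pos: [583.5, -85.4, 76.0]
ee_rot: [-0.0, 1.0, -0.009, -0.0]
force: [-0.9, 0.1, -3.5]
grip_width: 0.449
grip_force: 36.1
```

servo_tool --deltas '[[[0, 0, 0.008], [0, 0, 0], 0.4], [[0, 0, 0.007], [0, 0, 0], 0.4], [[0, 0, 0], [0, 0, 0], 0.4]]'

```text
time_s: 8.25
eef_pos: [583.7, -85.5, 73.4]
ee_rot: [0.0, 1.0, -0.009, 0.0]
force: [-0.2, -0.2, -3.7]
grip_width: 0.444
grip_force: 36.1
```

servo_tool --deltas '[[[0, 0, 0.008], [0, 0, 0], 0.4], [[0, 0, 0.007], [0, 0, 0], 0.4], [[0, 0, 0], [0, 0, 0], 0.4]]'

```text
time_s: 8.55
eef_pos: [584.0, -85.5, 73.2]
ee_rot: [0.0, 1.0, -0.009, 0.001]
force: [-9.3, 2.8, 20.7]
grip_width: 0.441
grip_force: 39.4
```

Contact (+20 N). I ease back a little and open gradually.

servo_tool --deltas '[[[0, 0, -0.012], [0, 0, 0], 0.5], [[0, 0, 0], [0, 0, 0], 0.6], [[0, 0, 0], [0, 0, 0], 0.75], [[0, 0, 0], [0, 0, 0], 0.9], [[0, 0, 0], [0, 0, 0], 1], [[0, 0, 0], [0, 0, 0], 1], [[0, 0, 0], [0, 0, 0], 1], [[0, 0, 0], [0, 0, 0], 1]]'

```text
time_s: 9.35
eef_pos: [583.7, -85.4, 72.7]
ee_rot: [0.0, 1.0, -0.009, 0.0]
force: [0.1, -0.3, 0.4]
grip_width: 1.003
grip_force: 0.0
```

servo_tool --deltas '[[[0, 0, -0.05], [0, 0, 0], 1], [[0, 0, -0.1], [0, 0, 0], 1], [[0, 0, -0.2], [0, 0, 0], 1], [[0, 0, -0.2], [0, 0, 0], 1], [[0, 0, 0], [0, 0, 0], 1]]'

```text
time_s: 9.85
eef_pos: [585.7, -86.1, 189.2]
ee_rot: [0.002, 1.0, -0.009, 0.005]
force: [-0.1, -0.9, 0.3]
grip_width: 1.004
grip_force: 0.0
```

```bash
python3 - <<'E'
from st import *
C=ray('top',(432.5,240.2),44)
print(C); print('pad',ray('top',(98/1.66+199.8,190/1.66+149.8),15),'stored',ray('top',(101/1.66+199.8,116/1.66+149.8),61),'pink',ray('top',(388,235),44))
to(594,-320,110,-45)
E
```

```text
9.85 [585.7 -86.1 189.2] yaw -1.01 tilt [ 0.0102 -0.0036] F [-0.1 -0.9  0.3] 1.004 0.0 [-0.34  0.49  1.36  0.    1.29  1.24]
[ 594.5 -320.2   44. ]
pad [532.2  88.5  15. ] stored [631.   83.9  61. ] pink [ 604.5 -214.7   44. ]
shift [0.8562 0.7979 0.3961] turn 0.4888
```

servo_tool --deltas '[[[0, 0, 0], [0, 0, 0.0815], 1], [[0, 0, 0], [0, 0, 0.0815], 1], [[0, 0, 0], [0, 0, 0.0815], 1], [[0, 0, 0], [0, 0, 0.0815], 1], [[0, 0, 0], [0, 0, 0.0815], 1], [[0, 0, 0], [0, 0, 0.0815], 1], [[0.122, 0.114, 0], [0, 0, 0], 1], [[0.122, 0.114, 0], [0, 0, 0], 1]]'

```text
time_s: 10.65
eef_pos: [585.9, -152.4, 183.0]
ee_rot: [0.0, 0.924, -0.382, 0.0]
force: [0.9, 0.4, 0.0]
grip_width: 1.004
grip_force: 0.0
```

servo_tool --deltas '[[[0.122, 0.114, 0], [0, 0, 0], 1], [[0.122, 0.114, 0], [0, 0, 0], 1], [[0.122, 0.114, 0], [0, 0, 0], 1], [[0.122, 0.114, 0], [0, 0, 0], 1], [[0.122, 0.114, 0], [0, 0, 0], 1], [[0, 0, 0], [0, 0, 0], 1], [[0, 0, 0], [0, 0, 0], 1], [[0, 0, 0], [0, 0, 0], 1]]'

```text
time_s: 11.45
eef_pos: [591.6, -318.1, 182.8]
ee_rot: [-0.0, 0.924, -0.383, -0.0]
force: [-0.2, -0.1, -0.2]
grip_width: 1.0
grip_force: 0.0
```

```bash
python3 - <<'E'
from st import *
to(594,-320,80,-45)
a=optics.capture('top')[150:330,200:500]; b=optics.capture('scene')[140:320,200:500]
cv2.imwrite('pics/c.png',cv2.resize(np.vstack([a,b]),None,fx=1.66,fy=1.66,interpolation=cv2.INTER_CUBIC))
E
```

```text
11.45 [ 591.6 -318.1  182.8] yaw -44.98 tilt [-0.0001  0.0003] F [-0.2 -0.1 -0.2] 1.0 0.0 [-0.67  0.68  1.06  0.    1.4   1.69]
shift [ 0.0155 -0.0018  0.5141] turn 0.0002
```

View pics/c.png

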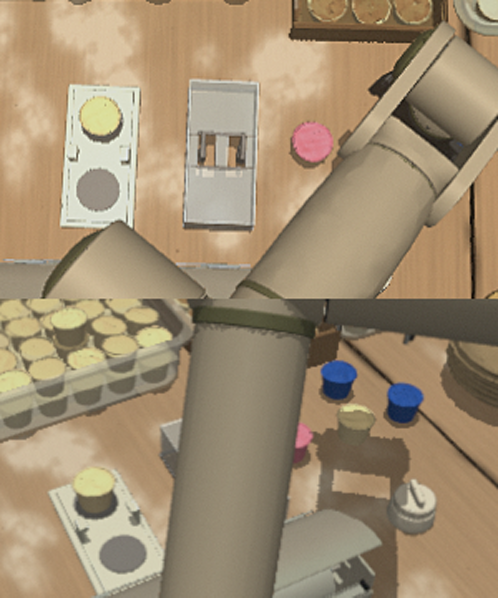

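The cover stands upright at crop corners (190,80), (259,82), (254,228) and (184,224). The loose cup's brim is at about (355,416) in the scene part. The cover's centre is known from the gripper, so I use it to check the camera bias.

```bash
python3 - <<'E'
from st import *
T=lambda c:(c[0]/1.66+199.8,c[1]/1.66+149.8)
S=lambda c:(c[0]/1.66+199.8,(c[1]-299)/1.66+139.8)
t=[ray('top',T(c),64) for c in [(190,80),(259,82),(254,228),(184,224)]];print('cover',np.mean(t,0),'known 583.7,-85.4')
print('cup scene',ray('scene',S((355,416)),44),'pad scene',ray('scene',S((124,552)),15),'pad top',ray('top',T((98,190)),15))
print('catches',ray('top',T((72,152)),40),ray('top',T((126,152)),40))
# segmentation for the pad in top view
im=optics.capture('top');g=im.astype(int)
roi=im[245:290,240:282].astype(int);m=((roi.max(2)<165)&(roi.max(2)-roi.min(2)<25)).astype(np.uint8)
n,l,s2,c=cv2.connectedComponentsWithStats(m);i=1+np.argmax(s2[1:,4]);print('seg pad',s2[i],ray('top',c[i]+[240,245],15))
E
```

```text
11.55 [ 591.7 -318.   183. ] yaw -44.96 tilt [0.0002 0.    ] F [-0.3 -0.2  0.2] 0.998 0.0 [-0.67  0.68  1.06  0.    1.4   1.69]
cover [582.35 -86.05  64.  ] known 583.7,-85.4
cup scene [ 592.  -314.6   44. ] pad scene [531.8  90.   15. ] pad top [532.2  88.5  15. ]
catches [582.4 125.   40. ] [584.1  48.5  40. ]
seg pad [  6   6  26  26 515] [533.   89.1  15. ]
```

servo_tool --deltas '[[[0.016, -0.004, 0.1], [0, 0, 0], 1], [[0, 0, 0.2], [0, 0, 0], 1], [[0, 0, 0.2], [0, 0, 0], 1], [[0, 0, 0.1], [0, 0, 0], 1], [[0, 0, 0.05], [0, 0, 0], 1], [[0, 0, 0], [0, 0, 0], 1]]'

```text
time_s: 12.2
eef_pos: [594.1, -320.2, 52.1]
ee_rot: [-0.0, 0.924, -0.383, -0.001]
force: [-0.0, 0.1, 0.5]
grip_width: 1.0
grip_force: 0.0
```

servo_tool --deltas '[[[0, 0, 0.05], [0, 0, 0], 1], [[0, 0, 0.05], [0, 0, 0], 1], [[0, 0, 0.05], [0, 0, 0], 1], [[0, 0, 0.05], [0, 0, 0], 1], [[0, 0, 0.025], [0, 0, 0], 1], [[0, 0, 0], [0, 0, 0], 1]]'

```text
time_s: 12.8
eef_pos: [593.9, -320.5, 6.7]
ee_rot: [-0.0, 0.924, -0.383, -0.001]
force: [-0.1, -0.4, 0.8]
grip_width: 1.0
grip_force: 0.0
```

servo_tool --deltas '[[[0, 0, 0], [0, 0, 0], 0.75], [[0, 0, 0], [0, 0, 0], 0.7], [[0, 0, 0], [0, 0, 0], 0.65], [[0, 0, 0], [0, 0, 0], 0.6], [[0, 0, 0], [0, 0, 0], 0.55], [[0, 0, 0], [0, 0, 0], 0.5], [[0, 0, 0], [0, 0, 0], 0.5]]' --squeeze 20

```text
time_s: 13.5
eef_pos: [594.5, -321.0, 8.5]
ee_rot: [0.0, 0.924, -0.383, 0.001]
force: [-0.9, 1.0, 6.6]
grip_width: 0.66
grip_force: 21.0
```

servo_tool --deltas '[[[0, 0, -0.02], [0, 0, 0], 0.5], [[0, 0, -0.08], [0, 0, 0], 0.5], [[0, 0, -0.15], [0, 0, 0], 0.5], [[0, 0, -0.2], [0, 0, 0], 0.5], [[0, 0, -0.2], [0, 0, 0], 0.5], [[0, 0, -0.15], [0, 0, 0], 0.5], [[0, 0, -0.08], [0, 0, 0], 0.5], [[0, 0, 0], [0, 0, 0], 0.5]]'

```text
time_s: 14.3
eef_pos: [595.0, -321.2, 187.4]
ee_rot: [0.001, 0.924, -0.383, 0.003]
force: [0.3, 0.0, -1.7]
grip_width: 0.656
grip_force: 21.6
```

```bash
python3 - <<'E'
from st import *
to(532.3,89.2,160,-1.1)
E
```

```text
14.3 [ 595.  -321.2  187.4] yaw -45.03 tilt [ 0.0045 -0.0035] F [ 0.3  0.  -1.7] 0.656 21.6 [-0.67  0.68  1.04  0.    1.41  1.69]
shift [-0.3526 -2.0458  0.137 ] turn -0.4881
```

servo_tool --deltas '[[[0, 0, 0], [0, 0, -0.061], 0.5], [[0, 0, 0], [0, 0, -0.061], 0.5], [[0, 0, 0], [0, 0, -0.061], 0.5], [[0, 0, 0], [0, 0, -0.061], 0.5], [[0, 0, 0], [0, 0, -0.061], 0.5], [[0, 0, 0], [0, 0, -0.061], 0.5], [[0, 0, 0], [0, 0, -0.061], 0.5], [[0, 0, 0], [0, 0, -0.061], 0.5]]'

```text
time_s: 15.1
eef_pos: [593.9, -320.4, 182.5]
ee_rot: [-0.001, 1.0, -0.008, -0.001]
force: [0.4, 0.1, -0.6]
grip_width: 0.661
grip_force: 21.6
```

servo_tool --deltas '[[[-0.01, -0.06, 0], [0, 0, 0], 0.5], [[-0.03, -0.17, 0], [0, 0, 0], 0.5], [[-0.03, -0.17, 0], [0, 0, 0], 0.5], [[-0.03, -0.17, 0], [0, 0, 0], 0.5], [[-0.03, -0.17, 0], [0, 0, 0], 0.5], [[-0.03, -0.17, 0], [0, 0, 0], 0.5], [[-0.03, -0.17, 0], [0, 0, 0], 0.5], [[-0.03, -0.17, 0], [0, 0, 0], 0.5]]'

```text
time_s: 15.9
eef_pos: [554.2, -68.4, 182.8]
ee_rot: [-0.0, 1.0, -0.01, -0.001]
force: [1.2, 0.6, -1.4]
grip_width: 0.656
grip_force: 21.6
```

servo_tool --deltas '[[[-0.03, -0.17, 0], [0, 0, 0], 0.5], [[-0.03, -0.17, 0], [0, 0, 0], 0.5], [[-0.03, -0.17, 0], [0, 0, 0], 0.5], [[-0.03, -0.17, 0], [0, 0, 0], 0.5], [[-0.01, -0.11, 0], [0, 0, 0], 0.5], [[0, 0, 0], [0, 0, 0], 0.5], [[0, 0, 0], [0, 0, 0], 0.5], [[0, 0, 0], [0, 0, 0], 0.5]]'

```text
time_s: 16.7
eef_pos: [532.1, 87.6, 183.3]
ee_rot: [0.0, 1.0, -0.01, -0.0]
force: [-0.5, 0.8, -0.4]
grip_width: 0.658
grip_force: 21.6
```

```bash
python3 - <<'E'
from st import *
to(532.3,89.2,60,-1.1)
a=optics.capture('top')[150:330,170:470]; b=optics.capture('scene')[140:320,160:460]
cv2.imwrite('pics/d.png',cv2.resize(np.vstack([a,b]),None,fx=1.66,fy=1.66,interpolation=cv2.INTER_CUBIC))
E
```

```text
16.7 [532.1  87.6 183.3] yaw -1.16 tilt [-0.0007 -0.0002] F [-0.5  0.8 -0.4] 0.658 21.6 [-0.05  0.39  1.53 -0.    1.23  1.54]
shift [ 0.0007 -0.0081  0.6165] turn -0.0007
```

View pics/d.png

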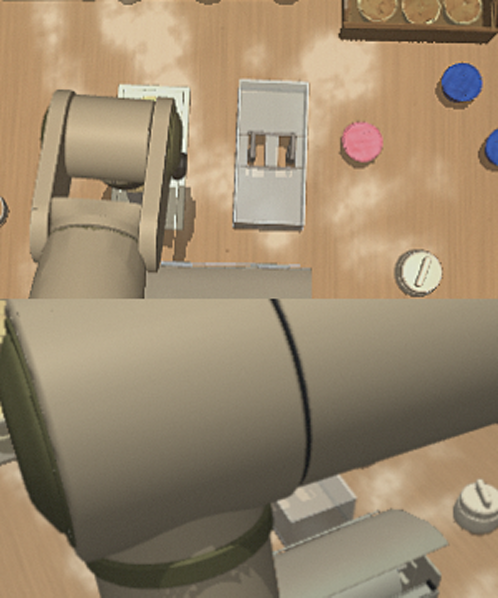

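The loose cup has left the worktop and is over the near pad; the cover, timer and other cups are undisturbed. I lower it.

servo_tool --deltas '[[[0, -0.007, 0.08], [0, 0, 0], 0.5], [[0, 0, 0.15], [0, 0, 0], 0.5], [[0, 0, 0.15], [0, 0, 0], 0.5], [[0, 0, 0.15], [0, 0, 0], 0.5], [[0, 0, 0.12], [0, 0, 0], 0.5], [[0, 0, 0.07], [0, 0, 0], 0.5], [[0, 0, 0.03], [0, 0, 0], 0.5], [[0, 0, 0], [0, 0, 0], 0.5]]'

```text
time_s: 17.6
eef_pos: [532.1, 89.5, 33.3]
ee_rot: [-0.0, 1.0, -0.01, -0.0]
force: [0.2, -0.1, -0.4]
grip_width: 0.658
grip_force: 21.6
```

servo_tool --deltas '[[[0, 0, 0.01], [0, 0, 0], 0.5], [[0, 0, 0.007], [0, 0, 0], 0.5], [[0, 0, 0], [0, 0, 0], 0.5]]'

```text
time_s: 17.9
eef_pos: [532.4, 89.9, 30.7]
ee_rot: [0.0, 1.0, -0.01, 0.0]
force: [0.4, -0.2, -0.3]
grip_width: 0.655
grip_force: 21.6
```

servo_tool --deltas '[[[0, 0, 0.01], [0, 0, 0], 0.5], [[0, 0, 0.01], [0, 0, 0], 0.5], [[0, 0, 0], [0, 0, 0], 0.5]]'

```text
time_s: 18.2
eef_pos: [532.0, 89.9, 26.0]
ee_rot: [0.0, 1.0, -0.01, -0.0]
force: [0.2, -0.7, -0.1]
grip_width: 0.659
grip_force: 21.6
```

servo_tool --deltas '[[[0, 0, 0.008], [0, 0, 0], 0.5], [[0, 0, 0], [0, 0, 0], 0.5]]'

```text
time_s: 18.4
eef_pos: [532.1, 89.9, 24.5]
ee_rot: [0.0, 1.0, -0.01, -0.0]
force: [-0.9, 0.3, -0.9]
grip_width: 0.657
grip_force: 21.6
```

servo_tool --deltas '[[[0, 0, 0.007], [0, 0, 0], 0.5], [[0, 0, 0], [0, 0, 0], 0.5]]'

```text
time_s: 18.6
eef_pos: [532.4, 89.9, 23.6]
ee_rot: [0.0, 1.0, -0.01, 0.0]
force: [-0.7, -0.2, 2.5]
grip_width: 0.658
grip_force: 21.7
```

servo_tool --deltas '[[[0, 0, 0.006], [0, 0, 0], 0.5], [[0, 0, 0], [0, 0, 0], 0.5]]'

```text
time_s: 18.8
eef_pos: [532.7, 89.8, 23.4]
ee_rot: [0.0, 1.0, -0.01, 0.001]
force: [-4.2, -1.8, 13.1]
grip_width: 0.66
grip_force: 22.1
```

Contact at 23.4 mm, as expected. I ease off, open and retreat.

servo_tool --deltas '[[[0, 0, -0.006], [0, 0, 0], 0.5], [[0, 0, 0], [0, 0, 0], 0.7], [[0, 0, 0], [0, 0, 0], 0.8], [[0, 0, 0], [0, 0, 0], 0.9], [[0, 0, 0], [0, 0, 0], 1], [[0, 0, 0], [0, 0, 0], 1], [[0, 0, 0], [0, 0, 0], 1], [[0, 0, 0], [0, 0, 0], 1]]'

```text
time_s: 19.6
eef_pos: [532.2, 89.9, 23.3]
ee_rot: [-0.0, 1.0, -0.01, -0.0]
force: [-0.1, 0.0, 0.2]
grip_width: 1.005
grip_force: 0.0
```

servo_tool --deltas '[[[0, 0, -0.03], [0, 0, 0], 1], [[0, 0, -0.08], [0, 0, 0], 1], [[0, 0, -0.15], [0, 0, 0], 1], [[0, 0, -0.2], [0, 0, 0], 1], [[0, 0, -0.2], [0, 0, 0], 1], [[0, 0, -0.2], [0, 0, 0], 1], [[0, 0.2, 0], [0, 0, 0], 1], [[0, 0.2, 0], [0, 0, 0], 1]]'

```text
time_s: 20.4
eef_pos: [530.8, 9.5, 197.0]
ee_rot: [0.0, 1.0, -0.008, 0.002]
force: [0.9, -0.4, 0.1]
grip_width: 1.0
grip_force: 0.0
```

servo_tool --deltas '[[[0, 0.2, 0], [0, 0, 0], 1], [[0, 0.2, 0], [0, 0, 0], 1], [[0, 0.2, 0], [0, 0, 0], 1], [[0, 0.2, 0], [0, 0, 0], 1], [[0, 0.2, 0], [0, 0, 0], 1], [[0, 0.1, 0], [0, 0, 0], 1], [[0, 0, 0], [0, 0, 0], 1], [[0, 0, 0], [0, 0, 0], 1]]'

```text
time_s: 21.2
eef_pos: [526.3, -209.7, 195.5]
ee_rot: [-0.0, 1.0, -0.01, 0.0]
force: [-0.0, 0.9, 0.3]
grip_width: 0.999
grip_force: 0.0
```

```bash
python3 - <<'E'
from st import *
a=optics.capture('top')[150:330,130:430]; b=optics.capture('scene')[170:350,140:440]
cv2.imwrite('pics/e.png',cv2.resize(np.vstack([a,b]),None,fx=1.66,fy=1.66,interpolation=cv2.INTER_CUBIC))
E
```

```text
21.2 [ 526.3 -209.7  195.5] yaw -1.14 tilt [0.     0.0003] F [-0.   0.9  0.3] 0.999 0.0 [-0.59  0.43  1.42  0.    1.29  1.  ]
```

View pics/e.png

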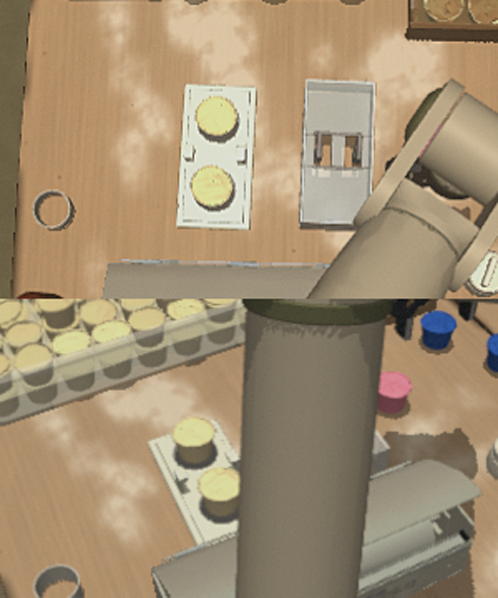

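Both cups stand upright on their pads, at crop (212,187) and (217,117), about 100 mm apart as they should be. The cover stands on the worktop and the arm is clear.

```bash
python3 -c "
from rig import ctrl; print(ctrl.finish_job())"
```

```text
the job is handed in; nothing more can be done
None
```

I unclipped the cover and set it upright on the worktop, stood the loose cup on the keeper's near pad, and handed the job in at about 21 s. The last pictures showed both cups and the cover in place, but handing in returned no verdict.

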